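Part a flanged hub from a cluster on the assembly bench

TASK

Three machined parts lie touching one another on the black mat of the assembly bench: a flanged hub and two flat discs. With the fingers closed, gently push the flanged hub away from the two discs, without gripping, lifting or tipping it, until a clear gap of at least 30 mm separates it from each of them; it should stay in the same part of the bench, no more than a hand's length (180 mm) from where it was. Leave the two discs and the lone sleeve where they are, and let go of the hub.

Things in the scene. Friction and masses are not known exactly. Their poses are not given: they have to be found in the camera images.
- hub: The flanged hub: grey aluminium, upright, loose, about 0.35 kg. Round flange 70 mm across, 12 mm thick, with a round neck 40 mm across rising from its middle to 45 mm above the bench. Its flange touches both flat discs (the three centres are 70 mm apart); only the neck stands above the discs, so closed fingers can push it from over them. Origin: centre of the underside, on the bench; z up.
- ring: One of the two flat discs, to be left alone: a flat steel ring 70 mm across, 12 mm high, with a dark bore 34 mm across. About 0.3 kg, loose. Origin: centre of its underside; z up.
- cover: The other flat disc, to be left alone: a flat aluminium cover plate 70 mm across, 12 mm high, with six small dark holes around a plain middle. About 0.3 kg, loose. Origin: centre of its underside; z up.
- sleeve: A lone plain steel sleeve, to be left alone: an upright cylinder 40 mm across and 60 mm high without any flange, standing apart from the cluster, on the far side of the two discs from the hub. Loose. Origin: centre of its underside; z up.
Not all that is in view belongs to the job. Several things look just like the hub: the one meant starts farthest to the robot's right.

How it is judged:
At the end, for the whole second after the job is handed in: The flanged hub stands flat and at rest on the bench, its centre at least 98 mm from the centre of each flat disc (a gap of 28 mm) and within 190 mm of where it began; both discs and the sleeve lie within 10 mm of where they began (horizontal distance between hub and ring above 0.098 m and horizontal distance between hub and cover above 0.098 m and distance of hub from where it was at the start of the episode below 0.19 m and height (world z) of hub between -0.004 and 0.004 m and angle between hub's own z axis and vertical below 0.1 rad and linear speed of hub below 0.01 m/s and distance of each of ring, cover, sleeve from where it was at the start of the episode below 0.01 m); the robot touches nothing.
It fails at once if a flat disc (ring or cover plate) is shifted by more than 10 mm (distance of any of ring, cover from where it was at the start of the episode above 0.01 m).
It fails at once if the lone sleeve is shifted by more than 10 mm (distance of sleeve from where it was at the start of the episode above 0.01 m).
It fails at once if the flanged hub is lifted more than 12 mm off the bench (height (world z) of hub above 0.012 m).
It fails at once if the flanged hub is tipped by more than 20 degrees (angle between hub's own z axis and vertical above 0.35 rad).
It fails at once if the flanged hub is gripped or pushed hard (over 30 N) (contact force between the fingers and hub above 30 N).
It also fails if it takes over 29 s, if anything falls off the work surface, if the arm or the gripper's body presses on something with over 40 N, if the wrist force passes 120 N, or if a joint passes its speed limit or range.

ROBOT

A 7-joint arm with a two-finger parallel gripper is mounted at the origin on the work surface. World frame = base frame: x ahead of the robot, y to its left, z up, the work surface at z = 0. Lengths are in m, angles in rad, forces in N, time in s.
With the tool pointing down it reaches from about 0.4 to 0.85 m from the base axis. Payload 6.9 kg.
Tool frame: the origin (TCP) lies midway between the tips of the shut fingers; the grasp point (between the pads) lies 19 mm behind it; z points along the fingers, y is the line along which they close (so a half turn about z gives the same grasp; the last joint's range is limited). The gripper opens to 85 mm and grips with 20 to 120 N. Pads are 22 mm wide; open, the fingers measure 114 mm over their backs; the gripper's body (76 mm by 85 mm) begins 54 mm behind the grasp point. The pads swing forward as they close: fully open they stand 13 mm farther back than shut.
Start: joints at [1.333, 0.507, -0.238, 1.5, 0.126, 1.149, -0.155], TCP at [0.21, -0.589, 0.231] pointing down, gripper open.
Joint ranges: [-3.08, 3.08], [-0.24, 2.05], [-1.43, 1.35], [0, 2.5], [-1.52, 4.66], [0.17, 1.96], [-2.89, 2.89]. Speed limits (rad/s): [2.39, 2.39, 3.14, 3.14, 3.14, 3.14, 3.14].

INTERFACE

Orientations are given as a unit quaternion [x, y, z, w].
In Python, from bench import env, cams, finish_job gives the robot as it stands. The module is installed in compiled form; this text tells all that it offers.
- The arm moves only by the shell command python3 -m handwheel 'ROWS' [OPENING] [FORCE]. ROWS is a JSON object of lists of equal length, an entry for each row: "slide": the shift along the tool's x, y, z normalised to -1 to 1, where 1 is 50 cm, a list of three; "rot": the turn, a rotation vector about the tool's x, y, z normalised to -1 to 1, where 1 is 90 degrees, a list of three. A call has 1 to 20 rows; each row is the pose to reach, as a shift and turn from the pose commanded when the call began, along the tool's axes at that moment; what a row does not reach only later rows make up. A row lasts 1/12 s, in which the tool goes at most 41.7 mm and 7.16 degrees, less where a joint would pass 70% of its speed; a pose out of reach is approached as far as the arm can. A call with a number of a shift or a turn outside -1 to 1 is refused whole. A call with a gripper value outside its range is refused whole. OPENING is the opening, from 0 (shut) to 1 (fully open), set as the call begins (- or left out, the last holds). The fingers move at their own pace and stop on an object; FORCE is the grip in N (left out, the last holds). Time passes only in rows, so rows that repeat a pose let the fingers close. It gives the time, the measured TCP pose, the force, the opening and the grip force at its end, in the units of the state.
- env.state(): the state, without advancing time (a new reading comes with each control period).
- cams.grab_frame(name): name is "scene" or "top" or "wrist"; returns the picture (384x512x3 uint8, red, green, blue); there is no depth.
- cams.get_calibration(name): a dict with "K" (3x3 intrinsics, pixels), "distortion" ([k1, k2, p1, p2, k3] as OpenCV has them; the pictures are not rectified), "extrinsics" (4x4, takes a point from camera to world coordinates). Camera axes: x right, y down, z forward; pixel columns grow to the right and rows downward; lengths in m; the calibration is good to about 2 mm. A picture is of the moment at which its call begins: read the wrist's pose just before it. get_calibration takes no time and is no camera call; for the wrist camera it gives the pose at the moment of the call.
- finish_job(): hands the job in; it is judged then, once.
The state is a dict: "t": time; "joints": joint angles; "joint_velocities": joint speeds; "effort": joint torques, N m; "tool_pos": TCP position; "tool_rot": TCP orientation; "wrist_force": force on the tool from outside, world axes, zero at the start; "wrist_torque": the same for the moment, N m; "width": finger opening in m; "grasp_force": force on a finger pad.
Only numpy, scipy, OpenCV 4.12 (cv2) and the standard library are available. Lean on these libraries where they do the work, as an engineer would, in place of code of your own. Each camera call takes 0.05 s, during which the arm holds its last target. There are 200 camera calls.

## Working session

There is one attempt and no reset: what is moved stays moved. The work goes in short steps, Python scripts to look and compute and a shell command to move; the robot and the scene stay as the last step left them, time stands still between calls to the robot, and variables do not carry over. Pictures are saved under pics/ and viewed, at most 10 in all, crops included, and the job is handed in when it is done.

```bash
mkdir -p pics
python3 - <<'E'
from bench import env,cams
import cv2,numpy as np
s=env.state();print({k:np.round(s[k],3) for k in('t','tool_pos','tool_rot','width','wrist_force')})
for n in('top','scene'):
    im=cams.grab_frame(n);cv2.imwrite(f'pics/{n}0.png',im[:,:,::-1])
    c=cams.get_calibration(n);print(n,np.round(c['K'],1).tolist(),np.round(c['distortion'],3),np.round(c['extrinsics'],3).tolist())
E
```

```text
{'t': np.float64(0.0), 'tool_pos': array([ 0.21 , -0.588,  0.23 ]), 'tool_rot': array([ 0.985,  0.171, -0.   , -0.001]), 'width': np.float64(0.085), 'wrist_force': array([-0.505, -0.676,  0.103])}
top [[388.1, 0.0, 255.4], [0.0, 388.1, 194.9], [0.0, 0.0, 1.0]] [-0.098  0.     0.     0.     0.   ] [[0.02, -0.993, 0.119, 0.404], [-1.0, -0.022, -0.015, 0.096], [0.017, -0.118, -0.993, 0.956], [0.0, 0.0, 0.0, 1.0]]
scene [[409.8, 0.0, 253.4], [0.0, 409.8, 192.0], [0.0, 0.0, 1.0]] [-0.147  0.     0.     0.     0.   ] [[0.668, 0.393, -0.632, 1.071], [0.744, -0.372, 0.555, -0.377], [-0.017, -0.841, -0.541, 0.521], [0.0, 0.0, 0.0, 1.0]]
```

View pics/top0.png

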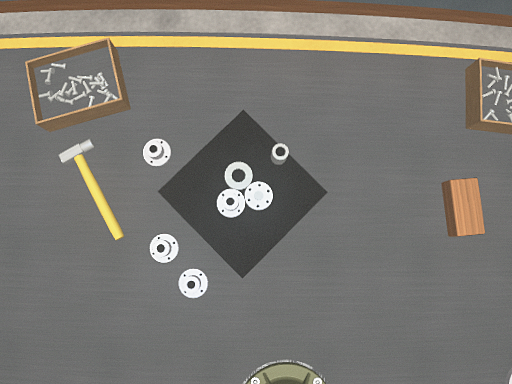

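View pics/scene0.png

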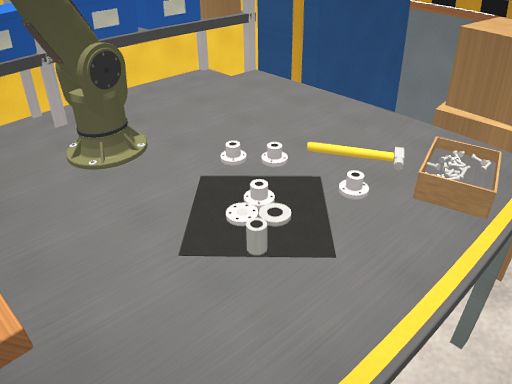

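The top view shows hub look-alikes at (231,202) on the mat, (193,283), (164,248) and (157,152). Image right is −y, so the rightmost one is (231,202), and it also touches the ring at (238,176) and the cover at (259,195). The sleeve is at (280,153). In the scene view that hub is at (259,187), with the other hubs at (233,152), (274,153) and (354,184).

```bash
cat > h.py <<'E'
import cv2,numpy as np
from bench import env,cams
def ray(n,p,c=None):
    c=c or cams.get_calibration(n);E=np.array(c['extrinsics'])
    q=cv2.undistortPoints(np.array([[p]],float),np.array(c['K']),np.array(c['distortion']))[0,0]
    return E[:3,3],E[:3,:3]@np.r_[q,1]
def plane(n,p,z):
    o,d=ray(n,p);return o+d*(z-o[2])/d[2]
def tri(p,q,a='top',b='scene'):
    o1,d1=ray(a,p);o2,d2=ray(b,q)
    t=np.linalg.lstsq(np.c_[d1,-d2],o2-o1,rcond=None)[0]
    x,y=o1+d1*t[0],o2+d2*t[1];return (x+y)/2,np.linalg.norm(x-y)
E
python3 - <<'E'
from h import *
out=[]
for n,(u,v,w,h) in (('top',(205,140,95,85)),('scene',(210,165,100,95))):
    im=cv2.imread(f'pics/{n}0.png');c=im[v:v+h,u:u+w];g=cv2.cvtColor(c,cv2.COLOR_BGR2GRAY)
    m=(g>110).astype(np.uint8)
    cs,hi=cv2.findContours(m,cv2.RETR_CCOMP,cv2.CHAIN_APPROX_NONE)
    for k,h_ in zip(cs,hi[0]):
        if len(k)>=6:
            e=cv2.fitEllipse(k);print(n,'hole' if h_[3]>=0 else 'outer',np.round(np.array(e[0])+[u,v],1),np.round(e[1],1),cv2.contourArea(k))
    out.append(cv2.resize(c,(400,360),interpolation=cv2.INTER_CUBIC))
cv2.imwrite('pics/crop.png',np.hstack(out))
E
```

```text
top outer [298.2 222.9] [2.1 3.7] 4.0
top outer [242.1 191.1] [53.  53.8] 1901.5
top hole [238.3 210.3] [2.5 3.5] 5.5
top hole [222.3 210.3] [2.5 3.5] 5.5
top hole [257.3 205.7] [2.5 3.5] 5.5
top hole [267.  201.5] [2.1 3. ] 4.0
top hole [248.5 199.5] [3.2 3.2] 7.0
top hole [229.7 201. ] [8.1 8.5] 52.0
top hole [238.5 194.5] [3.2 3.2] 7.0
top hole [222.7 194.3] [2.5 3.5] 5.5
top hole [267.5 190.5] [3.2 3.2] 7.0
top hole [249.5 189. ] [2.1 3. ] 4.0
top hole [241.9 191.3] [7.6 8.2] 33.5
top hole [259.  184.5] [2.1 3. ] 4.0
top hole [238. 175.] [13.4 14.4] 150.0
top outer [286.2 151.8] [23.3 31.9] 464.0
top hole [277.5 160. ] [2.1 3. ] 4.0
top hole [272.3 156.7] [2.5 3.5] 5.5
top hole [295.3 148.7] [2.5 3.5] 5.5
top hole [279.9 151. ] [10.1 10.3] 80.0
top hole [287.7 145.8] [2.7 4.3] 7.5
top outer [279.2 140.5] [0. 1.] 4.5
top outer [206.4 141.2] [3.  4.9] 6.5
scene outer [249.1 258. ] [  2.2 132.4] 178.5
scene outer [257.9 215.2] [55.6 66.6] 2422.0
scene hole [256.1 223.5] [ 7.4 13.6] 77.0
scene hole [236.5 218. ] [2.1 3. ] 4.0
scene hole [253.5 210. ] [2.1 3. ] 4.0
scene hole [258.  209.5] [2.1 3. ] 4.0
scene hole [274.6 211.5] [ 9.2 16.2] 115.0
scene hole [234.5 206. ] [2.1 3. ] 4.0
scene hole [258.8 183.3] [4.9 8.6] 30.5
scene outer [260.7 170. ] [ 10.6 164.3] 979.0
```

View pics/crop.png

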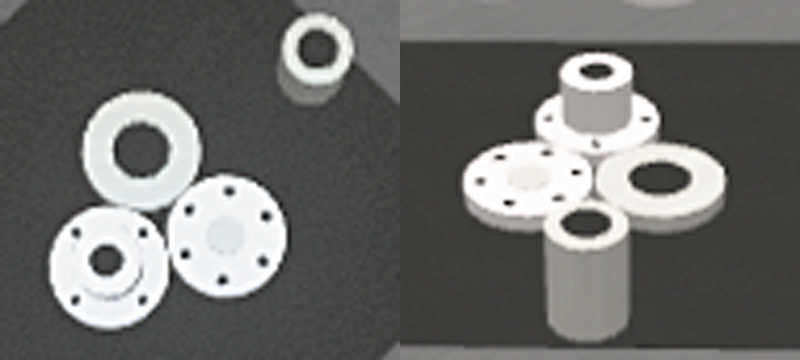

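The crop confirms the choice. The necked, flanged hub (bore at top-view pixel (229.7,201.0), scene pixel (258.8,183.3)) touches the ring (bore (238,175)) and the six-hole cover (258,195). The flangeless sleeve stands apart at (280,151).

Run:
```python
from h import *
from scipy.spatial.transform import Rotation as R
P={}
for k,p,q,z in(('hub',(229.7,201),(258.8,183.3),.045),('ring',(238,175),(274.6,211.5),.012),('sleeve',(279.9,151),(256.1,223.5),.06)):
    print(k,*[np.round(x,4) for x in tri(p,q)],'top',plane('top',p,z).round(4),'scene',plane('scene',q,z).round(4)); P[k]=plane('top',p,z)*.5+plane('scene',q,z)*.5
h=np.mean([(257.3,205.7),(267,201.5),(248.5,199.5),(267.5,190.5),(249.5,189),(259,184.5)],0)
P['cover']=plane('top',h,.012);print('cover',P['cover'].round(4))
f=np.mean([(238.3,210.3),(222.3,210.3),(238.5,194.5),(222.7,194.3)],0)
print('hub by flange',plane('top',f,.012).round(4))
for a,b in(('hub','ring'),('hub','cover'),('ring','cover')):print(a,b,np.linalg.norm((P[a]-P[b])[:2]))
for n,p in(('far',(157,153)),('b',(164,248)),('c',(193,283))):print(n,plane('top',p,.012).round(3))
d=P['hub']-(P['ring']+P['cover'])/2;print('dir',d[:2]/np.linalg.norm(d[:2]))
s=env.state();print(R.from_quat(s['tool_rot']).as_matrix().round(3).tolist(),s['tool_pos'])
```

```text
hub [0.4977 0.1434 0.0458] 0.0009 top [0.4975 0.1431 0.045 ] scene [0.4969 0.1447 0.045 ]
ring [0.5658 0.1263 0.0127] 0.0007 top [0.5657 0.1261 0.012 ] scene [0.5652 0.1274 0.012 ]
sleeve [0.6172 0.0273 0.0606] 0.0004 top [0.6172 0.0271 0.06  ] scene [0.6168 0.028  0.06  ]
cover [0.5168 0.0755 0.012 ]
hub by flange [0.4976 0.1428 0.012 ]
hub ring 0.07035333200443722
hub cover 0.07109198661725233
ring cover 0.07061429597644674
far [0.617 0.329 0.012]
b [0.383 0.301 0.012]
c [0.301 0.228 0.012]
dir [-0.71694524  0.69712949]
[[0.942, 0.336, -0.001], [0.336, -0.942, 0.001], [-0.0, -0.002, -1.0]] [ 0.20981841 -0.58824897  0.23053314]
```

Heights and spacings check out: neck top 45.8 mm, ring 12.7 mm, sleeve 60.6 mm, and the centres are 70–71 mm apart. I'll push along (−0.70, 0.71) with the tool's y axis on that line. First I move across high with the fingers shutting.

```bash
python3 -m handwheel '{"slide":[[0.54,-0.55,0],[0.54,-0.55,0],[0.54,-0.55,0],[0.54,-0.55,0],[0.54,-0.55,0],[0.54,-0.55,0],[0.54,-0.55,0],[0.54,-0.55,0],[0.54,-0.55,0],[0.54,-0.55,0],[0.54,-0.55,0],[0.54,-0.55,0],[0.54,-0.55,0],[0.54,-0.55,0]],"rot":[[0,0,-0.05],[0,0,-0.1],[0,0,-0.15],[0,0,-0.2],[0,0,-0.25],[0,0,-0.28],[0,0,-0.28],[0,0,-0.28],[0,0,-0.28],[0,0,-0.28],[0,0,-0.28],[0,0,-0.28],[0,0,-0.28],[0,0,-0.28]]}' 0 20
cat >> h.py <<'E'
def togo(g):
    from scipy.spatial.transform import Rotation as R
    s=env.state();M=R.from_quat(s['tool_rot']).as_matrix()
    print('t',s['t'],'pos',np.round(s['tool_pos'],4),'axes',M.round(3).tolist(),'w',s['width'],'slide',(M.T@(np.array(g)-s['tool_pos'])/.5).round(3))
E
python3 -c "
from h import *
togo([.5325,.108,.10])"
```

```text
t: 1.27
tool_pos: [0.3711, -0.2404, 0.231]
tool_rot: [0.925, 0.38, -0.0, -0.0]
wrist_force: [-0.2, -0.2, -0.1]
width: -0.0003
grasp_force: 0.0
t 1.2667 pos [ 0.3711 -0.2404  0.231 ] axes [[0.711, 0.703, -0.001], [0.703, -0.711, -0.0], [-0.0, -0.0, -1.0]] w -0.0003249729134743562 slide [ 0.72  -0.268  0.262]
```

```bash
python3 -m handwheel '{"slide":[[0.72,-0.268,0],[0.72,-0.268,0],[0.72,-0.268,0],[0.72,-0.268,0],[0.72,-0.268,0],[0.72,-0.268,0],[0.72,-0.268,0],[0.72,-0.268,0],[0.72,-0.268,0],[0.72,-0.268,0],[0.72,-0.268,0],[0.72,-0.268,0.26],[0.72,-0.268,0.26],[0.72,-0.268,0.26],[0.72,-0.268,0.26],[0.72,-0.268,0.26]],"rot":[[0,0,0],[0,0,0],[0,0,0],[0,0,0],[0,0,0],[0,0,0],[0,0,0],[0,0,0],[0,0,0],[0,0,0],[0,0,0],[0,0,0],[0,0,0],[0,0,0],[0,0,0],[0,0,0]]}'
python3 -c "
from h import *
togo([.5325,.108,.02])
cv2.imwrite('pics/w1.png',cams.grab_frame('wrist')[:,:,::-1])"
```

```text
t: 2.6
tool_pos: [0.5311, 0.1072, 0.0994]
tool_rot: [0.925, 0.38, -0.003, -0.0]
wrist_force: [-0.6, -0.8, 0.1]
width: -0.0
grasp_force: 0.0
t 2.6 pos [0.5311 0.1072 0.0994] axes [[0.711, 0.703, -0.006], [0.703, -0.711, -0.002], [-0.006, -0.003, -1.0]] w -1.7611567589781895e-05 slide [0.004 0.001 0.159]
```

View pics/w1.png

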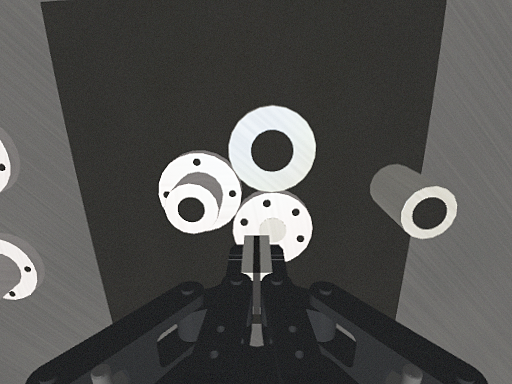

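The wrist view shows the hub neck at (190,208) to the left along tool −y, with the ring at (272,148), the cover at (273,228) and the sleeve at (428,210). The shut fingers sit over the cover/ring side at (257,255). I back off a little and descend to z ≈ 0.02, which clears the discs.

```bash
python3 -m handwheel '{"slide":[[0,0.012,0.03],[0,0.012,0.06],[0,0.012,0.09],[0,0.012,0.11],[0,0.012,0.13],[0,0.012,0.145],[0,0.012,0.155],[0,0.012,0.16],[0,0.012,0.16],[0,0.012,0.16],[0,0.012,0.16]],"rot":[[0,0,0],[0,0,0],[0,0,0],[0,0,0],[0,0,0],[0,0,0],[0,0,0],[0,0,0],[0,0,0],[0,0,0],[0,0,0]]}'
python3 -c "
from h import *
togo([.4975,.1432,.02])
a=cams.grab_frame('scene')[130:270,180:340,::-1]
b=cams.grab_frame('wrist')[90:290,100:400,::-1]
cv2.imwrite('pics/s2.png',np.hstack([cv2.resize(a,(400,350)),cv2.resize(b,(400,350))]))"
```

```text
t: 3.57
tool_pos: [0.5372, 0.1059, 0.0217]
tool_rot: [0.924, 0.381, 0.0, 0.0]
wrist_force: [1.0, -0.4, -0.8]
width: 0.0002
grasp_force: 0.0
t 3.5667 pos [0.5372 0.1059 0.0217] axes [[0.709, 0.705, 0.001], [0.705, -0.709, 0.0], [0.001, 0.0, -1.0]] w 0.0001693875569083039 slide [-0.004 -0.109  0.003]
```

View pics/s2.png

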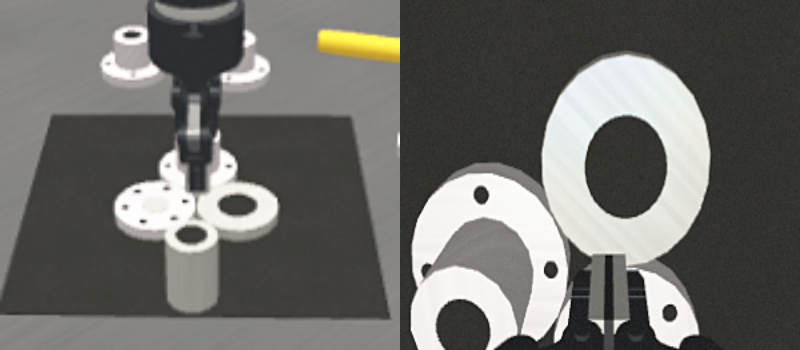

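```bash
python3 -m handwheel '{"slide":[[-0.002,-0.004,0],[-0.004,-0.008,0],[-0.004,-0.012,0],[-0.004,-0.016,0],[-0.004,-0.02,0],[-0.004,-0.024,0],[-0.004,-0.028,0],[-0.004,-0.032,0],[-0.004,-0.036,0],[-0.004,-0.04,0],[-0.004,-0.044,0],[-0.004,-0.048,0],[-0.004,-0.052,0],[-0.004,-0.056,0],[-0.004,-0.06,0],[-0.004,-0.064,0],[-0.004,-0.068,0],[-0.004,-0.072,0],[-0.004,-0.076,0],[-0.004,-0.08,0]],"rot":[[0,0,0],[0,0,0],[0,0,0],[0,0,0],[0,0,0],[0,0,0],[0,0,0],[0,0,0],[0,0,0],[0,0,0],[0,0,0],[0,0,0],[0,0,0],[0,0,0],[0,0,0],[0,0,0],[0,0,0],[0,0,0],[0,0,0],[0,0,0]]}'
python3 -c "
from h import *
togo([.4975,.1432,.02])
b=cams.grab_frame('wrist')[:,:,::-1]
a=cams.grab_frame('top')[120:240,170:310,::-1]
cv2.imwrite('pics/s3.png',np.hstack([cv2.resize(a,(400,350)),cv2.resize(b,(400,350))]))"
```

```text
t: 5.33
tool_pos: [0.5072, 0.1328, 0.0213]
tool_rot: [0.924, 0.381, 0.0, -0.0]
wrist_force: [1.6, -2.1, 0.1]
width: 0.0
grasp_force: 1.2
t 5.3333 pos [0.5072 0.1328 0.0213] axes [[0.709, 0.705, 0.0], [0.705, -0.709, 0.0], [0.0, 0.0, -1.0]] w 1.5052700600977624e-05 slide [ 0.001 -0.028  0.003]
```

View pics/s3.png

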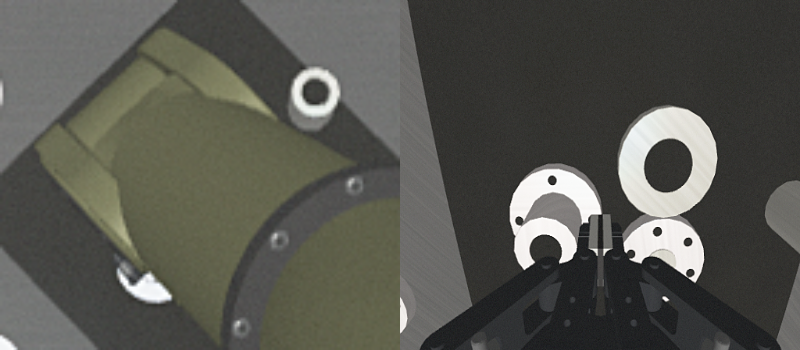

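The hub is moving and a gap is opening: in the wrist half the neck at (545,247) is against the fingers at (600,230), and the ring and cover are undisturbed. The push force is about 2.6 N, so I push on.

```bash
python3 -m handwheel '{"slide":[[0,-0.004,0],[0,-0.008,0],[0,-0.012,0],[0,-0.016,0],[0,-0.02,0],[0,-0.024,0],[0,-0.028,0],[0,-0.032,0],[0,-0.036,0],[0,-0.04,0],[0,-0.044,0],[0,-0.048,0],[0,-0.052,0],[0,-0.056,0],[0,-0.06,0],[0,-0.063,0],[0,-0.066,0],[0,-0.068,0],[0,-0.07,0],[0,-0.07,0]],"rot":[[0,0,0],[0,0,0],[0,0,0],[0,0,0],[0,0,0],[0,0,0],[0,0,0],[0,0,0],[0,0,0],[0,0,0],[0,0,0],[0,0,0],[0,0,0],[0,0,0],[0,0,0],[0,0,0],[0,0,0],[0,0,0],[0,0,0],[0,0,0]]}'
cat >> h.py <<'E'
def look(f):
    im=cams.grab_frame('wrist')[:,:,::-1].copy();cv2.imwrite(f,im)
    print(cams.get_calibration('wrist')['extrinsics'])
E
python3 -c "
from h import *
togo([.4975,.1432,.02]);look('pics/w4.png')"
```

```text
t: 7.1
tool_pos: [0.4824, 0.1577, 0.0213]
tool_rot: [0.924, 0.382, -0.0, -0.0]
wrist_force: [0.7, -1.3, -0.6]
width: 0.0002
grasp_force: 0.7
t 7.1 pos [0.4824 0.1577 0.0213] axes [[0.709, 0.705, -0.0], [0.705, -0.709, 0.0], [-0.0, -0.0, -1.0]] w 0.00023026849077635442 slide [0.001 0.042 0.003]
[[ 0.70467379 -0.67033198 -0.23257231  0.54116001]
 [-0.7095304  -0.66629844 -0.22937524  0.21666448]
 [-0.00120501  0.32665184 -0.94514397  0.16365552]
 [ 0.          0.          0.          1.        ]]
```

View pics/w4.png

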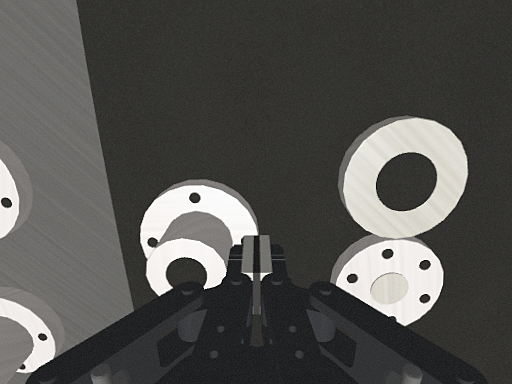

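The hub bore is at (186,271), the ring bore at (406,181) and the cover middle at (389,289). I'll convert these to positions to check the gap.

```bash
python3 -c "
from h import *
h=plane('wrist',(186,271),.045);r=plane('wrist',(406.5,181),.012);c=plane('wrist',(389,289),.012)
print(h,r,c,*[np.linalg.norm((h-k)[:2]) for k in(r,c)])"
```

```text
[0.45918555 0.18271404 0.045     ] [0.56564402 0.12492397 0.012     ] [0.51594109 0.07368129 0.012     ] 0.12113256227153567 0.12292001440392776
```

The gaps are about 51 mm, the hub has moved about 55 mm, and the discs have not moved. I back off along +y, then go up.

```bash
python3 -m handwheel '{"slide":[[0,0.006,0],[0,0.014,0],[0,0.024,0],[0,0.034,0],[0,0.04,0],[0,0.04,-0.03],[0,0.04,-0.08],[0,0.04,-0.14],[0,0.04,-0.2],[0,0.04,-0.25],[0,0.04,-0.25],[0,0.04,-0.25]],"rot":[[0,0,0],[0,0,0],[0,0,0],[0,0,0],[0,0,0],[0,0,0],[0,0,0],[0,0,0],[0,0,0],[0,0,0],[0,0,0],[0,0,0]]}'
python3 -c "
from h import *
look('pics/w5.png')
a=cams.grab_frame('scene')[:,:,::-1]
cv2.imwrite('pics/s5.png',np.hstack([cv2.resize(a,(400,300)),cv2.resize(cv2.imread('pics/w5.png'),(400,300))]))"
```

```text
t: 8.15
tool_pos: [0.4977, 0.1432, 0.1475]
tool_rot: [0.925, 0.381, 0.002, 0.0]
wrist_force: [0.4, -0.5, -1.5]
width: -0.0001
grasp_force: 0.0
[[ 7.04007460e-01 -6.71221401e-01 -2.32024410e-01  5.55513247e-01]
 [-7.10192458e-01 -6.65564103e-01 -2.29458268e-01  2.01783635e-01]
 [-4.09818159e-04  3.26322318e-01 -9.45258471e-01  2.88710342e-01]
 [ 0.00000000e+00  0.00000000e+00  0.00000000e+00  1.00000000e+00]]
```

View pics/s5.png

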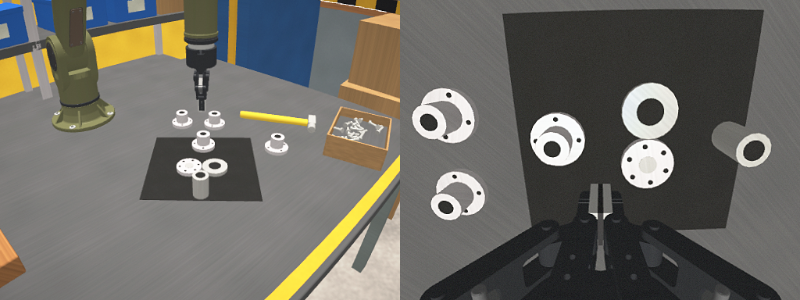

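The hub stands upright and clear: wrist half (557,140), ring (650,110), cover (647,163), sleeve standing at (745,145). The fingers are well above everything, so I hand in.

```bash
python3 -c "
from bench import finish_job
print(finish_job())"
```

```text
the job is handed in; nothing more can be done
None
```

The flanged hub was pushed about 55 mm away from the two discs, leaving a measured gap of about 51 mm to each; the discs and sleeve showed no visible shift, the fingers are clear, and the job is handed in (the hand-in returned no verdict).

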